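Index the revolving sample stand and fit a colour tag

TASK

Turn the revolving sample stand on to its next click, so that its empty post stands at the front, over the orange pointer. Then draw the green tag out of its rack, lay it flat on the black mat and let go, so that you can take it again by its tab, and slip it sideways, through the gap in its eye, onto that post, so that it lies flat on the white disc. Leave the jar, bowl and tin where they are.

Things in the scene. Friction and masses are not known exactly. Their poses are not given: they have to be found in the camera images.
- carousel (a joint): Turn of the sample stand's revolving part about its vertical axis, rad, positive counterclockwise from above; starts near 0. Five detent places: 0, 1.257 (one click on, which brings the empty post to the front), and so on. The detent resists with up to about 0.15 N m and pulls the carousel into the nearest place, to about 0.03 rad.
- stand: Fixed black round base of the sample stand, 210 mm across; origin on its axis, on the counter. Above it turns a white disc, 244 mm across, top 55 mm above the counter, with five posts 72 degrees apart, 80 mm from the axis. Four hold a fixed coloured tag reaching out to 164 mm from the axis; one is empty. Front: -y, where a 10 mm high orange pointer reaches out to 174 mm.
- handle (a point): Centre of the black bar handle on top of the revolving part, on its axis, 202 mm above the counter. Bar 64 mm long (x axis), 14 mm wide (y axis), 28 mm high; it turns with the disc. Below it is a 12 mm thick neck, and from 180 mm above the counter downward a column 28 mm in diameter. The posts' ball tops end 143 mm above the counter.
- free_post (a point): On the axis of the empty post, 6 mm above the disc (61 mm above the counter): where the centre of the tag's eye belongs. Turns with the disc. The post is a rod 10 mm in diameter with a 24 mm ball on top (64 to 88 mm above the disc), too big to pass through the eye. The disc reaches 42 mm farther out than the post's axis.
- front_place (a point): Point fixed to the base where free_post must come: over the orange pointer, 80 mm from the stand's axis, 61 mm above the counter. Outward from the stand's axis is the -y axis of this frame.
- tag_eye (a point): Loose green plastic tag (40 g, 102 mm long, 12 mm thick): centre of its C-shaped eye, half-way up. Eye 36 mm outside, 19 mm inside diameter, gap on its -x side 14.5 mm wide at the narrowest, flaring to about 26 mm. x axis: from the eye along the tab; z up. Balance point about 30 mm along the tab. Starts level in the rack, eye out, turned there by up to 0.06 rad.
- tag_tab (a point): Point on the green tag's tab to grip, 68 mm from tag_eye along +x, half-way up. Tab: straight bar 16 mm wide (y), 12 mm thick, ending 84 mm from the eye's centre. Fit it on the post held about here, tab pointing outward: held nearer the eye, the post would meet the gripper's body and the disc the fingertips.
- rack: Fixed grey rack, origin at the centre of its underside, open to its -x side. Floor 20 mm high, from x = -56 to 42 mm. A hood covers the tag's tab from x = -43 to 43 mm (slot 50 mm wide, 26 mm high, hood top 52 mm above the counter). The eye starts at x about -75 mm, clear of the floor's edge; draw it along -x by 55 mm or more before lifting.
- mat: Fixed black rubber mat on the counter, 180 mm (x) by 150 mm (y), 3 mm thick, origin at the centre of its underside.
- jar_mid (a point): Amber jar, 68 mm in diameter, 110 mm tall; its middle. A bystander.
- bowl_mid (a point): White bowl, 110 mm in diameter, 50 mm tall; its middle. A bystander.
- tin_mid (a point): Plain steel tin, 54 mm in diameter, 75 mm tall; its middle. A bystander.
Not all that is in view belongs to the job. Of the things shaped like the part that bears tag_eye, the green one is meant. Of the things that look like the mat, take the one that is farthest to the robot's left at the start.

How it is judged:
By the outcome, as a careful person would: the job done as asked, in the order asked, and still so for the second after the job is handed in, with the robot touching nothing.
It also fails if it takes over 72 s, if anything falls off the work surface, if the arm or the gripper's body presses on something with over 40 N, if the wrist force passes 120 N, or if a joint passes its speed limit or range.

ROBOT

A 6-joint arm with a two-finger parallel gripper is mounted at the origin on the work surface. World frame = base frame: x ahead of the robot, y to its left, z up, the work surface at z = 0. Lengths are in mm, angles in rad, forces in N, time in s.
With the tool pointing down it reaches from about 400 to 825 mm from the base axis. Payload 7 kg.
Tool frame: the origin (TCP) lies at the very end of the fingers, on their centre line; the grasp point (between the pads) lies 19 mm behind it; z points along the fingers, y is the direction in which the jaws open and shut (so a half turn about z gives the same grasp; the last joint's range is limited). The gripper opens to 88 mm and grips with 3 to 60 N. Pads are 19 mm wide; open, the fingers measure 130 mm over their backs; the gripper's body (78 mm by 193 mm) begins 47 mm behind the grasp point.
Start: joints at [1.393, 0.359, 0.012, 0, -1.224, -0.288], TCP at [303.172, 603.06, 226.561] pointing down, gripper open.
Joint ranges: [-3.07, 3.07], [-1.43, 2.12], [-1.02, 1.25], [-3.03, 1.67], [-3.05, -0], [-3.03, 3.03]. Speed limits (rad/s): [2.39, 2.39, 3.01, 3.14, 3.14, 3.14].

INTERFACE

Orientations are given as a unit quaternion [x, y, z, w].
In Python, from plant import bot gives the robot as it stands. Calls block until the motion is done:
- bot.move_ptp(position, orientation): joint-space move of the TCP to a pose.
- bot.line_to(position, velocity=150, ori=None): straight line of the TCP; ori=None keeps the orientation; velocity is the mean speed in mm/s.
- bot.move_joints(angles): joint-space move.
- bot.move_gripper(opening, force=None): finger opening in mm; force is the grip in N (None keeps the last); returns when the fingers have stopped.
- bot.pause(seconds).
- bot.solve_ik(position, orientation): joint angles nearest the present ones, or None.
- bot.read_state(): the state.
- bot.camera(name): name is "scene" or "top" or "wrist"; returns the picture (400x640x3 uint8, red, green, blue); there is no depth.
- bot.get_calibration(name): a dict with "fx", "fy", "cx", "cy" (pixels), "distortion" ([k1, k2, p1, p2, k3] as OpenCV has them; the pictures are not rectified), "view" (4x4, takes a point from world to camera coordinates); the wrist camera has in their place "T_tool_cam" (4x4, takes a point from camera to tool coordinates, whose origin is the TCP and whose axes are the flange's). Camera axes: x right, y up, looking along -z (the intrinsics and any distortion apply to the point x, -y, -z); pixel columns grow to the right and rows downward; lengths in mm; the calibration is good to about 2 mm. A picture is of the moment at which its call begins: read the wrist's pose just before it. get_calibration takes no time and is no camera call.
A pose or a line that the arm cannot do raises bot.Unreachable and nothing moves.
- bot.close_job(): hands the job in, once; it reports no verdict.
The state is a dict: "t": time; "joint_pos": joint angles; "qvel": joint speeds; "tau": joint torques, N m; "tcp_pos": TCP position; "eef_rot": TCP orientation; "contact_force": force on the tool from outside, world axes, zero at the start; "moment": the same for the moment, N m; "width": finger opening in mm.
Only numpy, scipy, OpenCV 4.12 (cv2) and the standard library are available. Lean on these libraries where they do the work, as an engineer would, in place of code of your own. Each camera call takes 0.05 s, during which the arm holds its last target.

## Working session

There is one attempt and no reset: what is moved stays moved. The work goes in short steps, each a Python script; the robot and the scene stay as the last script left them, time stands still between calls to the robot, and variables do not carry over. Pictures are saved under pics/ and viewed, and the job is handed in when it is done.

```bash
ls; mkdir -p pics
python3 - <<'E'
from plant import bot
import cv2,numpy as np
print(bot.read_state())
for n in ["scene","top","wrist"]:
    im=bot.camera(n); cv2.imwrite(f"pics/{n}0.png",im[:,:,::-1]); print(n,{k:np.round(v,4).tolist() for k,v in bot.get_calibration(n).items()})
E
```

```text
pics
{'t': 0.0, 'joint_pos': array([ 1.39310967e+00,  3.59391233e-01,  1.10787775e-02, -3.64830270e-04,
       -1.22409825e+00, -2.88093035e-01]), 'qvel': array([ 1.72044112e-03,  1.46547408e-03,  6.03425870e-04, -5.40154795e-04,
       -1.14101189e-03, -2.44327401e-05]), 'tau': array([ 1.01264664e-03, -5.82710230e+01,  2.93047392e+01,  6.99697226e+00,
        6.80483630e-03, -1.60551522e-04]), 'tcp_pos': array([302.9608444 , 602.65137776, 225.62589896]), 'eef_rot': array([ 9.72988840e-01, -2.30850682e-01, -1.26713282e-04,  8.15422317e-04]), 'contact_force': array([-0.25756184,  0.16820957,  0.20331853]), 'moment': array([ 0.03947385,  0.00648314, -0.01253633]), 'width': 87.86469441634654}
scene {'fx': 424.6962, 'fy': 424.6962, 'cx': 315.5005, 'cy': 202.4129, 'distortion': [-0.0403, 0.0, 0.0, 0.0, 0.0], 'view': [[0.7841, 0.6206, -0.0062, -413.6791], [-0.3929, 0.5042, 0.769, 80.7269], [0.4804, -0.6005, 0.6392, -1401.437], [0.0, 0.0, 0.0, 1.0]]}
top {'fx': 496.1085, 'fy': 496.1085, 'cx': 319.5341, 'cy': 208.1706, 'distortion': [-0.0076, 0.0, 0.0, 0.0, 0.0], 'view': [[-0.0529, -0.9986, -0.0059, 47.5082], [0.975, -0.0529, 0.2159, -511.3552], [-0.2159, 0.0056, 0.9764, -1685.13], [0.0, 0.0, 0.0, 1.0]]}
wrist {'fx': 329.3911, 'fy': 329.3911, 'cx': 314.7393, 'cy': 197.5076, 'distortion': [-0.0112, 0.0, 0.0, 0.0, 0.0], 'T_tool_cam': [[-0.0006, 0.9664, 0.2569, 69.1355], [1.0, 0.001, -0.0015, -0.8648], [-0.0017, 0.2569, -0.9664, -158.0446], [0.0, 0.0, 0.0, 1.0]]}
```

View pics/scene0.png

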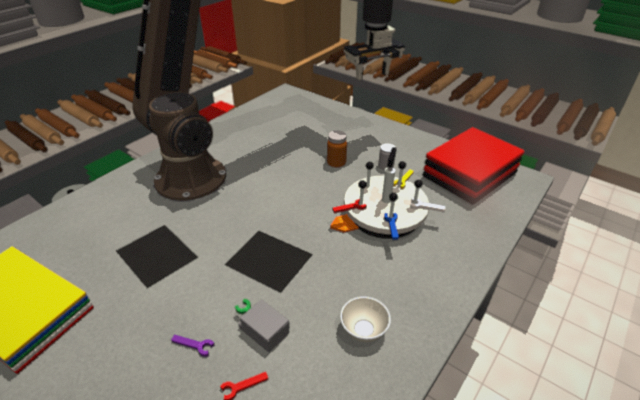

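View pics/top0.png

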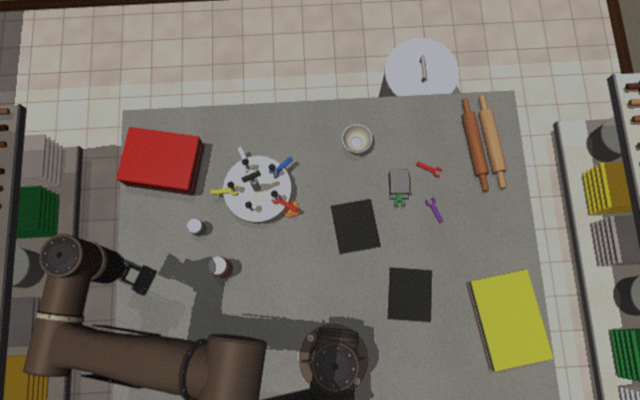

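View pics/wrist0.png

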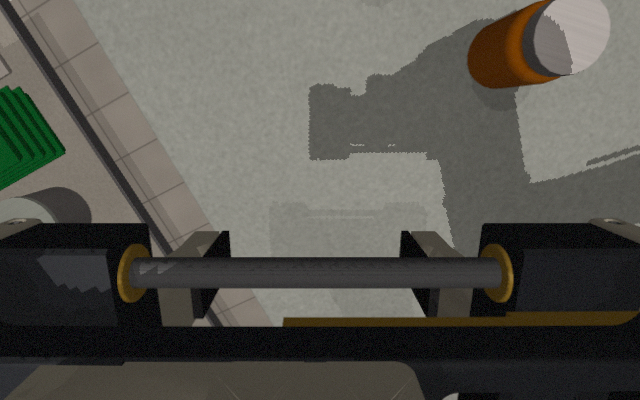

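The views agree. The stand is at top (257,188) and scene (387,205), and its orange pointer is at top (291,208). The rack is at top (400,184) and scene (263,325).

Possible confusions:
- **Tags:** green in the rack at top (399,200), which is the one meant. The others are purple (434,210), red loose (429,169), and the fixed red, blue, white and yellow ones on the stand.
- **Mats:** top (356,226) and (410,294). The first is farther left (+y), so I take that one.

Next I'll take enlarged crops.

```bash
cat > h.py <<'E'
import cv2,numpy as np
from scipy.optimize import least_squares
from scipy.spatial.transform import Rotation as R
from plant import bot
def cam(name,T=None):
    c=bot.get_calibration(name)
    K=np.array([[c['fx'],0,c['cx']],[0,c['fy'],c['cy']],[0,0,1]]);D=np.array(c['distortion'],float)
    if name=='wrist':
        V=np.linalg.inv(T@np.array(c['T_tool_cam']))
    else: V=np.array(c['view'])
    return K,D,V
def toolT():
    s=bot.read_state();T=np.eye(4);T[:3,:3]=R.from_quat(s['eef_rot']).as_matrix();T[:3,3]=s['tcp_pos'];return T
F=np.diag([1,-1,-1.])
def proj(C,P):
    K,D,V=C;P=np.atleast_2d(P);p=(P@V[:3,:3].T+V[:3,3])@F
    return cv2.projectPoints(p.reshape(-1,1,3),np.zeros(3),np.zeros(3),K,D)[0].reshape(-1,2)
def ray(C,uv):
    K,D,V=C;n=cv2.undistortPoints(np.array(uv,float).reshape(-1,1,2),K,D).reshape(-1,2)
    d=np.c_[n,np.ones(len(n))]@F@V[:3,:3]
    o=-V[:3,:3].T@V[:3,3];return o,d/np.linalg.norm(d,axis=1)[:,None]
def onz(C,uv,z):
    o,d=ray(C,uv);return o+d*((z-o[2])/d[:,2])[:,None]
def tri(obs):
    A=np.zeros((3,3));b=np.zeros(3)
    for C,uv in obs:
        o,d=ray(C,[uv]);d=d[0];M=np.eye(3)-np.outer(d,d);A+=M;b+=M@o
    P=np.linalg.solve(A,b);return P,[np.round(proj(C,P)[0]-uv,1) for C,uv in obs]
def shot(name,f):
    T=toolT() if name=='wrist' else None
    im=bot.camera(name)[:,:,::-1].copy();cv2.imwrite(f'pics/{f}.png',im)
    if T is not None: np.save(f'pics/{f}.npy',T)
    return im
def crop(f,x0,y0,x1,y1,k,out):
    im=cv2.imread(f'pics/{f}.png')[y0:y1,x0:x1]
    im=cv2.resize(im,None,fx=k,fy=k,interpolation=cv2.INTER_CUBIC)
    st=10
    for x in range((x0+st-1)//st*st,x1,st):
        cv2.line(im,((x-x0)*k,0),((x-x0)*k,5),(0,255,255),1)
        if x%20==0: cv2.putText(im,str(x),((x-x0)*k,16),0,.4,(0,255,255),1)
    for y in range((y0+st-1)//st*st,y1,st):
        cv2.line(im,(0,(y-y0)*k),(5,(y-y0)*k),(0,255,255),1)
        if y%20==0: cv2.putText(im,str(y),(7,(y-y0)*k+4),0,.4,(0,255,255),1)
    cv2.imwrite(f'pics/{out}.png',im)
E
python3 - <<'E'
from h import *
crop('top0',190,120,320,240,6,'c1')
crop('scene0',300,130,460,250,5,'c2')
crop('top0',320,150,450,260,6,'c3')
crop('scene0',160,220,330,350,4,'c4')
E
```

```text
(no output)
```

View pics/c1.png

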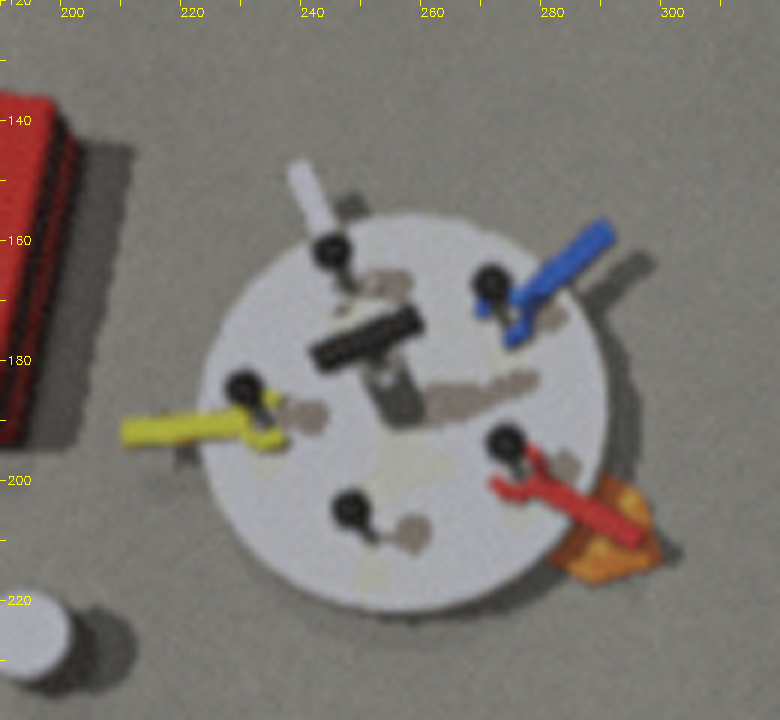

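View pics/c2.png

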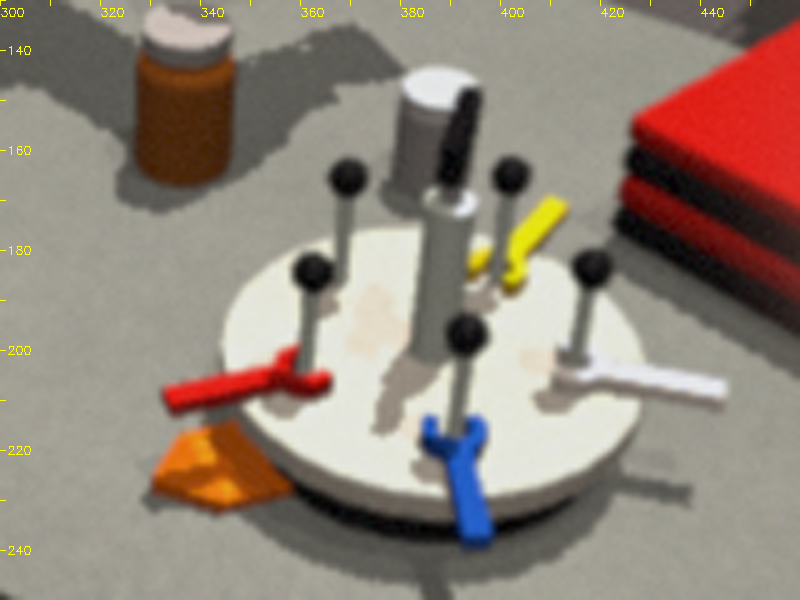

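View pics/c3.png

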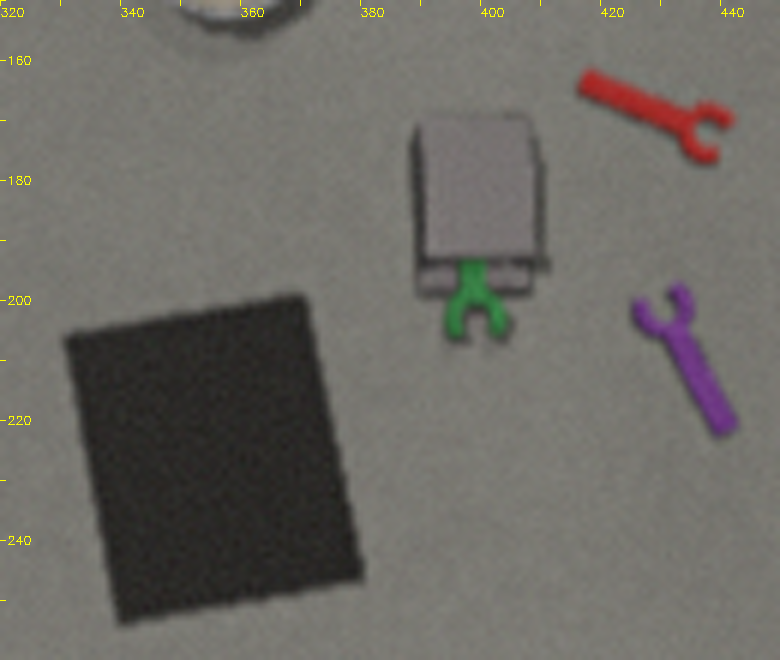

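View pics/c4.png

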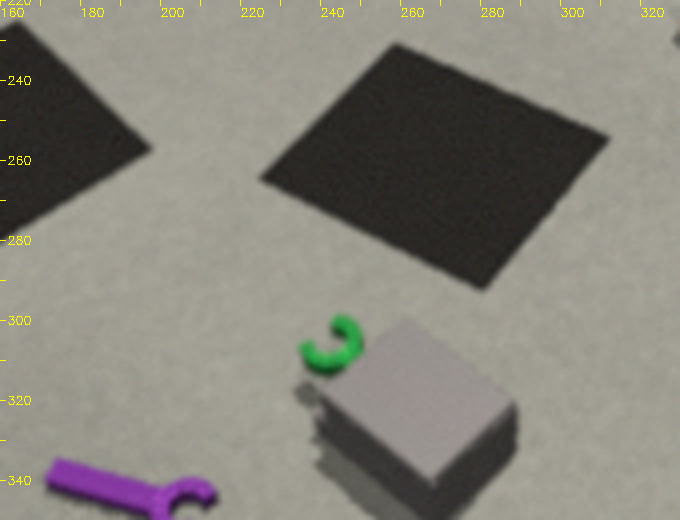

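Run:
```python
from h import *
np.set_printoptions(precision=1,suppress=True)
t=cam('top');s=cam('scene')
pts={'white':((245.3,161.7),(416.5,183.5)),'blue':((272,167.2),(391,196.7)),'red':((274.3,193.5),(362.5,184)),'empty':((248.3,204.8),(369.5,165.3)),'yellow':((230.5,185),(402,165)),
'handle_top':((251,176.7),(391.8,157)),'eye':((397.2,204),(241,306)),'rackhoodcornerL':((388.2,193.5),(259.8,299)),
'jartop':((222,262),(337,134))}
B=[]
for n,(a,b) in pts.items():
    P,e=tri([(t,a),(s,b)]);print(n,P,e)
    if n in('white','blue','red','empty','yellow'):B.append(P)
B=np.array(B)
# circle fit
f=lambda p:[np.hypot(*(b[:2]-p[:2]))-80 for b in B]
r=least_squares(f,B.mean(0)[:2]);c=r.x;print('axis',c,r.fun, 'meanz',B[:,2].mean())
for b,n in zip(B,['white','blue','red','empty','yellow']): print(n,np.rad2deg(np.arctan2(*(b[:2]-c)[::-1])))
print('pointer tip', onz(t,[(299,209)],10),onz(s,[(331,228)],10))
print('mat corners top',onz(t,[(329,206),(370,199),(380.5,246.5),(340,254.5)],3))
print('mat corners scene',onz(s,[(256,231),(308.5,254),(281,292.5),(223,264)],3))
print('rack hood top',onz(t,[(388.5,169.5),(407,169.5),(409,193),(388.2,193.5)],52))
print('rack hood scene',onz(s,[(259.8,299),(287.5,320.5),(266.5,341)],52))
print('rack floor front corners',onz(t,[(388,199),(408.5,199)],20))
print('tin',onz(t,[(196,225)],75)); print('bowl',onz(t,[(357,139)],50)); print('jar', onz(t,[(222.5,262)],110))
print('tab at slot',onz(t,[(398,196)],26), onz(t,[(397.2,204)],26))
```

```text
white [671.7 265.  132. ] [array([0.3, 0.4]), array([ 0.6, -0.1])]
blue [646.4 173.6 131.7] [array([0.5, 0.5]), array([ 0.9, -0.2])]
red [555.7 170.7 131.9] [array([-0.1, -0.1]), array([-0.2,  0. ])]
empty [521.5 259.4 130.5] [array([-0.1, -0.1]), array([-0.1,  0. ])]
yellow [594.2 318.6 130. ] [array([-0.1, -0.2]), array([-0.2,  0.1])]
handle_top [598.5 238.7 201.3] [array([-0.1, -0.1]), array([-0.2,  0.1])]
eye [ 519.1 -262.    20.6] [array([0.8, 0.5]), array([ 1.5, -0.3])]
rackhoodcornerL [ 553.4 -230.5   42.6] [array([1.1, 0.7]), array([ 2. , -0.4])]
jartop [335.8 352.6 122.8] [array([-0.4, -0.4]), array([-0.6,  0.1])]
axis [597.9 238. ] [-1.4  0.6 -0.6 -0.7  0.7] meanz 131.2358365762756
white 20.08075461861966
blue -52.952907815438024
red -122.06221455706729
empty 164.3463177574315
yellow 92.58553060936947
pointer tip [[524.3  93.9  10. ]] [[516.7  84.2  10. ]]
mat corners top [[ 531.1  -14.9    3. ]
 [ 549.  -165.1    3. ]
 [ 373.7 -189.3    3. ]
 [ 353.   -43.8    3. ]]
mat corners scene [[ 352.7  -50.2    3. ]
 [ 525.6  -27.6    3. ]
 [ 553.7 -168.4    3. ]
 [ 372.6 -192.9    3. ]]
rack hood top [[ 642.2 -233.8   52. ]
 [ 638.6 -299.8   52. ]
 [ 551.8 -299.    52. ]
 [ 554.  -225.4   52. ]]
rack hood scene [[ 556.4 -238.9   52. ]
 [ 643.4 -243.2   52. ]
 [ 642.3 -307.8   52. ]]
rack floor front corners [[ 541.5 -227.8   20. ]
 [ 537.5 -301.4   20. ]]
tin [[472.7 449.1  75. ]]
bowl [[ 764.1 -129.5   50. ]]
jar [[335.7 352.1 110. ]]
tab at slot [[ 549.2 -263.6   26. ]] [[ 520.  -258.2   26. ]]
```

```bash
cat >> h.py <<'E'
def down(adeg):
    a=np.deg2rad(adeg)/2; return np.array([np.cos(a),np.sin(a),0,0])
E
python3 - <<'E'
from h import *
np.set_printoptions(precision=2,suppress=True)
t=cam('top')
e=onz(t,[(242,180.3),(259.5,173.5)],216);d=e[1]-e[0];print(e,np.hypot(*d[:2]),np.rad2deg(np.arctan2(d[1],d[0])))
c=np.array([598,238])
def q(p,a):
    r=bot.solve_ik(p,down(a)); print(np.round(p),a,None if r is None else np.array(r))
# bar ang -67 -> tool x along bar: -67 or 113
for a in (-68,4,112,184): q([598,238,190],a)
for off in (0,180):
    d=-123.6; u=np.array([np.cos(np.deg2rad(d)),np.sin(np.deg2rad(d))]); p=c+u*148; q([*p,57],d+off); q([*(p+u*60),57],d+off)
for a in (-3,177): q([520,-260,21],a);q([455,-257,21],a)
for a in (-90,-30,0,30,90,150,180,-150): q([450,-107,6],a)
E
```

```text
[[583.2  265.66 216.  ]
 [602.91 208.67 216.  ]] 60.29672318854292 -70.92256250139934
[598 238 190] -68 [ 0.68  0.33 -0.11  0.   -1.13 -0.3 ]
[598 238 190] 4 [ 0.68  0.33 -0.11  0.   -1.13  0.96]
[598 238 190] 112 [ 0.68  0.33 -0.11  0.   -1.13  2.84]
[598 238 190] 184 [ 0.68  0.33 -0.11  0.   -1.13 -2.18]
[516. 115.  57.] -123.6 [ 0.59  0.3  -0.52  0.   -0.75 -1.18]
[483.  65.  57.] -123.6 [ 0.54  0.24 -0.61  0.   -0.72 -1.12]
[516. 115.  57.] 56.400000000000006 [ 0.59  0.3  -0.52  0.   -0.75  1.97]
[483.  65.  57.] 56.400000000000006 [ 0.54  0.24 -0.61  0.   -0.72  2.02]
[ 520 -260   21] -3 [-0.13  0.42 -0.44  0.   -0.72  1.65]
[ 455 -257   21] -3 [-0.14  0.34 -0.57  0.   -0.66  1.66]
[ 520 -260   21] 177 [-0.13  0.42 -0.44  0.   -0.72 -1.5 ]
[ 455 -257   21] 177 [-0.14  0.34 -0.57  0.   -0.66 -1.48]
[ 450 -107    6] -90 [ 0.19  0.29 -0.71  0.   -0.57 -0.19]
[ 450 -107    6] -30 [ 0.19  0.29 -0.71  0.   -0.57  0.85]
[ 450 -107    6] 0 [ 0.19  0.29 -0.71  0.   -0.57  1.38]
[ 450 -107    6] 30 [ 0.19  0.29 -0.71  0.   -0.57  1.9 ]
[ 450 -107    6] 90 [ 0.19  0.29 -0.71  0.   -0.57  2.95]
[ 450 -107    6] 150 [ 0.19  0.29 -0.71 -0.   -0.57 -2.29]
[ 450 -107    6] 180 [ 0.19  0.29 -0.71 -0.   -0.57 -1.76]
[ 450 -107    6] -150 [ 0.19  0.29 -0.71  0.   -0.57 -1.24]
```

Run:
```python
from h import *
np.set_printoptions(precision=1,suppress=True)
for back in (0,40,80,100,120):
    a=-71;T=np.eye(4);T[:3,:3]=R.from_quat(down(a)).as_matrix()
    T[:3,3]=[598,238,320];T[:3,3]-=T[:3,0]*back
    C=cam('wrist',T);print(back,proj(C,[[598,238,216],[598,238,55],[553.7,171,55],[521.5,259.4,130],[598,238,0]]).tolist(), T[:3,3])
```

```text
0 [[315.30983719723116, 196.88860236249704], [314.8946097929988, 165.1804513477574], [365.50158349861107, 126.59829056328901], [373.8898627551884, 216.36871349598619], [314.81449000658534, 159.06329108205796]] [598. 238. 320.]
40 [[315.30207104336836, 148.04019892826435], [314.87954401461377, 133.82078331932723], [366.74184032222706, 93.35308530413337], [375.57677203858964, 181.1141729199831], [314.7993973862952, 131.12391037002357]] [585.  275.8 320. ]
80 [[315.29336461308384, 95.26761450380101], [314.86369848166765, 100.91589785610189], [368.03195194456333, 58.45054356009882], [377.3465015408749, 143.77693733648493], [314.78363133921704, 101.96851060400101]] [572.  313.6 320. ]
100 [[315.28861446663376, 67.28944906724988], [314.85546759635923, 83.85508728639867], [368.69623318632665, 40.34733326968856], [378.26375756227844, 124.27934865345404], [314.77548422386553, 86.91472626856257]] [565.4 332.6 320. ]
120 [[315.2835728448131, 38.1821725943046], [314.84702254092326, 66.37273047191644], [369.37359137497214, 21.792803797723025], [379.2033084643667, 104.2022647884249], [314.76715466229984, 71.53250783019597]] [558.9 351.5 320. ]
```

Directly above, the handle falls at about (315,197), which is in view. I'll go there, with a second viewpoint on the way.

Run:
```python
from h import *
bot.move_ptp([585,275.8,320],down(-71)); bot.pause(.2); shot('wrist','w1')
bot.line_to([598,238,320],120); bot.pause(.2); shot('wrist','w2'); print(bot.read_state()['t'])
crop('w1',230,80,430,230,4,'w1c'); crop('w2',230,80,430,230,4,'w2c')
```

```text
2.7583
```

View pics/w1c.png

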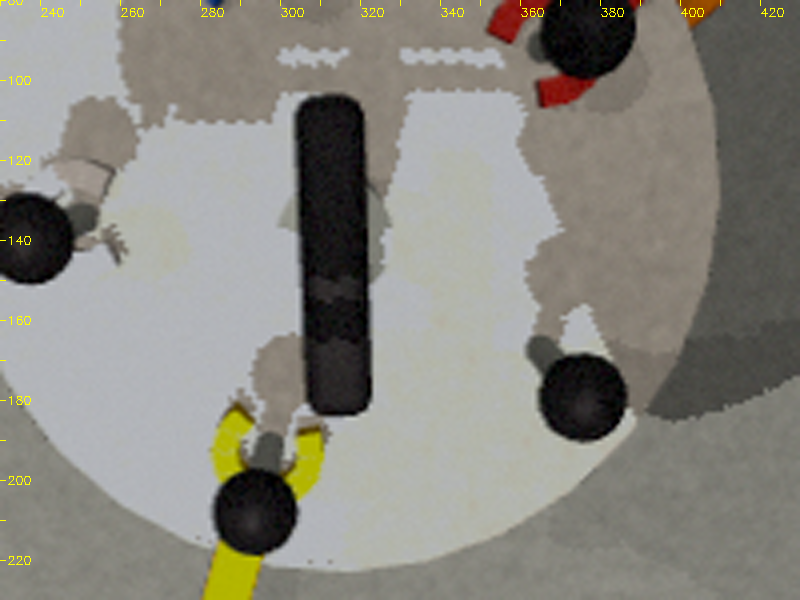

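View pics/w2c.png

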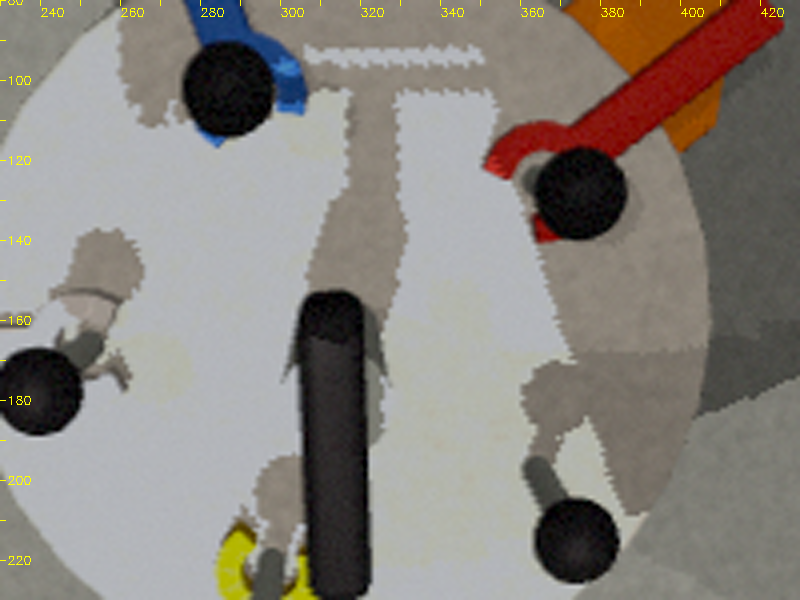

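Run:
```python
from h import *
np.set_printoptions(precision=1,suppress=True)
C1=cam('wrist',np.load('pics/w1.npy'));C2=cam('wrist',np.load('pics/w2.npy'));t=cam('top');s=cam('scene')
for n,a,b in [('handle',(310.8,143.5),(310.8,191)),('empty',(372.5,179.3),(371,215)),('red',(374,86.7),(373,128.6)),('white',(234.7,138),(237.3,177.5))]:
    print(n,*tri([(C1,a),(C2,b)]))
g={}
for n,o in dict(white=[(C1,(234.7,138)),(C2,(237.3,177.5)),(t,(245.3,161.7)),(s,(416.5,183.5))],blue=[(C2,(284,102)),(t,(272,167.2)),(s,(391,196.7))],red=[(C1,(374,86.7)),(C2,(373,128.6)),(t,(274.3,193.5)),(s,(362.5,184))],
 empty=[(C1,(372.5,179.3)),(C2,(371,215)),(t,(248.3,204.8)),(s,(369.5,165.3))],yellow=[(C1,(291,207.5)),(t,(230.5,185)),(s,(402,165))]).items():
    g[n],e=tri(o);print(n,g[n],e, onz(o[0][0],[o[0][1]],131)[0])
B=np.array([onz(C2,[p],131)[0] for p in [(237.3,177.5),(284,102),(373,128.6),(371,215)]]+[onz(C1,[(291,207.5)],131)[0]])
off=np.deg2rad([144,72,0,288,216])
f=lambda p:np.concatenate([B[:,0]-p[0]-80*np.cos(p[2]+off),B[:,1]-p[1]-80*np.sin(p[2]+off)])
r=least_squares(f,[598,238,-2.15]);print('wrist axis',r.x[:2],np.rad2deg(r.x[2]),r.fun)
for C,ee in ((C1,[(308.8,104),(312.5,183)]),(C2,[(309.7,153),(312.2,230)])):
    e=onz(C,ee,216);d=e[0]-e[1];print(e,e.mean(0),np.hypot(*d[:2]),np.rad2deg(np.arctan2(d[1],d[0])))
```

```text
handle [601.9 238.2 203.1] [array([-0.1, -0. ]), array([0.1, 0. ])]
empty [525.1 259.6 130.2] [array([0., 0.]), array([-0., -0.])]
red [559.3 171.6 137.7] [array([ 0.4, -0. ]), array([-0.4,  0. ])]
white [674.7 263.8 142. ] [array([-0.,  0.]), array([ 0., -0.])]
white [674. 265. 133.] [array([2.3, 0.7]), array([ 2.2, -0.4]), array([ 0.2, -0.4]), array([ 1.4, -0.1])] [676.9 265.5 131. ]
blue [648.6 174.5 131.4] [array([ 4.3, -0.2]), array([ 0.2, -0. ]), array([1.8, 0. ])] [652.7 176.2 131. ]
red [557.  171.  131.2] [array([1.6, 0.6]), array([ 0.8, -0.2]), array([-0.2, -0.4]), array([0.3, 0.4])] [558.7 171.  131. ]
empty [523.2 259.7 129.3] [array([1.5, 0.5]), array([1.4, 0.4]), array([-0.1, -0.5]), array([0.4, 0.5])] [525.3 259.5 131. ]
yellow [595.7 318.4 130. ] [array([2.2, 0.8]), array([-0.1, -0.6]), array([0.2, 0.3])] [598.3 318.  131. ]
wrist axis [602.1 238.4] -123.22249392528039 [-0.4  0.5 -0.6  0.4  0.  -0.   0.2  0.   0.  -0.2]
[[613.2 209.1 216. ]
 [590.4 266.6 216. ]] [601.8 237.9 216. ] 61.87366031747295 -68.42396988582772
[[613.7 206.1 216. ]
 [590.8 267.  216. ]] [602.3 236.5 216. ] 65.01598316241116 -69.3744671825275
```

Run:
```python
from h import *
np.set_printoptions(precision=2,suppress=True)
def p(n):
    s=bot.read_state();print(n,round(s['t'],2),s['tcp_pos'],s['contact_force'],s['moment'],s['width'])
bot.line_to([600.5,238.2,320],80,ori=down(-69.2))
bot.line_to([600.5,238.2,191],150); bot.pause(.2);p('down')
bot.move_gripper(26,force=6);p('26')
bot.move_gripper(10,force=6);bot.pause(.3);p('closed')
shot('wrist','w3')
```

```text
down 4.22 [600.86 238.42 191.97] [-0.2  -1.77 -0.16] [ 0.07 -0.02  0.01] 87.98233003289258
26 5.34 [600.49 238.2  190.98] [-0.09 -0.26  0.42] [ 0.05 -0.04 -0.02] 26.097462463758575
closed 6.02 [599.47 237.71 190.89] [-5.94 -1.66  2.32] [-0.32  1.77 -0.  ] 13.757739141804016
```

View pics/w3.png

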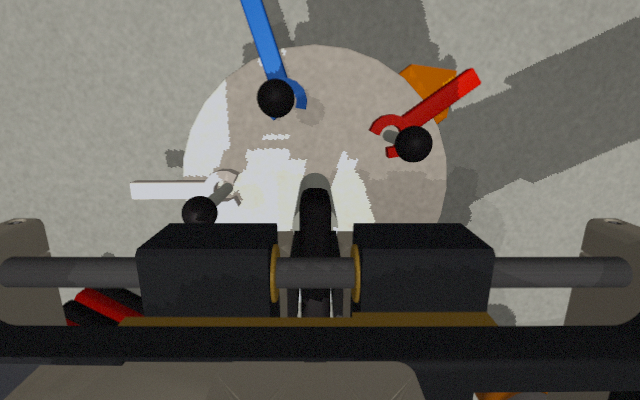

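The bar is held (width 13.8 mm). A 6 N side force pulled the TCP to x≈599.4, so the axis lies near there. I'll centre on it and turn +72°.

Run:
```python
from h import *
np.set_printoptions(precision=2,suppress=True)
def p(n):
    s=bot.read_state();print(n,round(s['t'],2),s['tcp_pos'],s['contact_force'],s['moment'],s['width'])
bot.line_to([599.3,237.8,191],30);bot.pause(.2);p('ctr')
bot.move_gripper(10,force=25);bot.pause(.2);p('grip')
for k in range(1,5):
    bot.line_to([599.3,237.8,191],40,ori=down(-69.2+18*k));p(k)
bot.pause(.4);p('turned')
shot('wrist','w4');shot('top','top4')
crop('top4',190,120,320,240,6,'c5')
```

```text
ctr 6.52 [599.44 237.79 190.94] [ 1.08  0.34 -0.96] [-0.2  -0.41  0.02] 13.81171735994659
grip 6.93 [599.4  237.79 190.91] [ 2.52 -1.23 -2.77] [-0.32 -0.91  0.07] 13.744606407513148
1 7.4 [599.29 237.72 190.93] [ 2.15 -1.3  -2.01] [-0.46 -0.84 -0.16] 13.843179465226946
2 7.87 [599.23 237.61 190.93] [ 1.57 -1.46 -2.31] [-0.81 -0.76  0.02] 14.012327254115874
3 8.33 [599.15 237.45 190.92] [ 1.32 -2.47 -2.02] [-1.34 -0.64  0.11] 13.927521924188598
4 8.8 [599.14 237.32 190.92] [ 0.84 -5.5  -2.06] [-1.81 -0.63 -0.01] 14.105158685833104
turned 9.2 [599.14 237.35 190.92] [ 1.59 -5.95 -1.45] [-1.86 -0.59 -0.02] 14.281945284325124
```

View pics/c5.png

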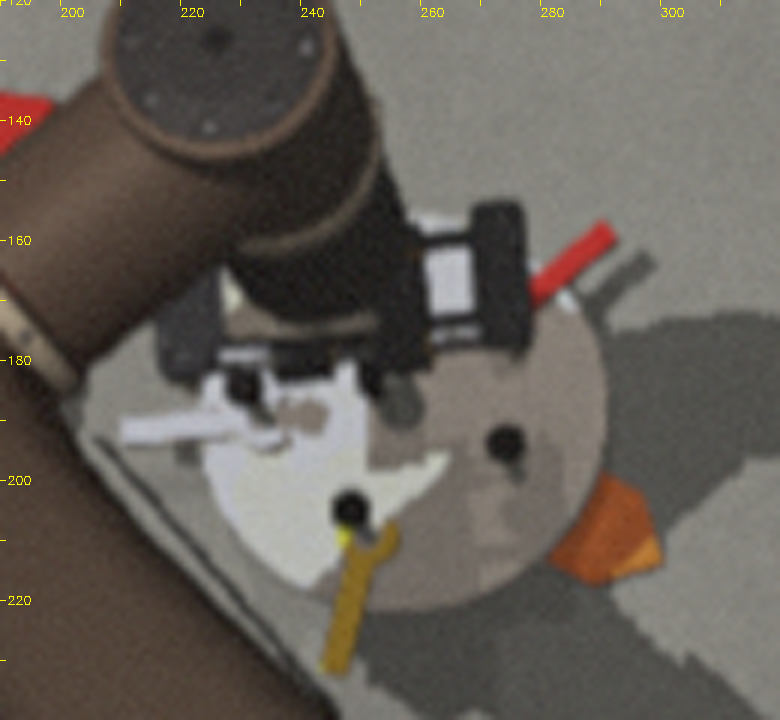

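View pics/w4.png

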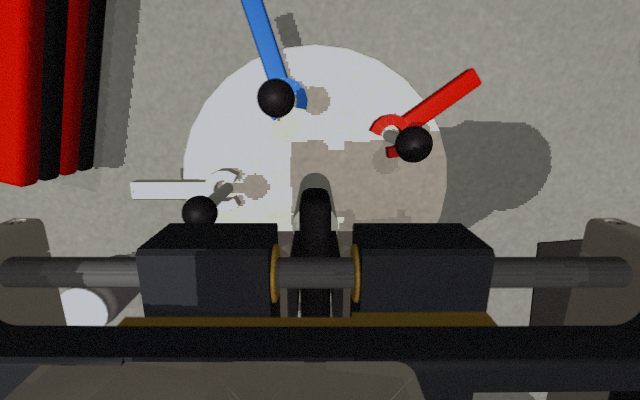

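The post that was at 166° is now at the front, at top (274,193), over the orange pointer. I'll release, rise and check it.

Run:
```python
from h import *
np.set_printoptions(precision=2,suppress=True)
def p(n):
    s=bot.read_state();print(n,round(s['t'],2),s['tcp_pos'],s['contact_force'],s['moment'],s['width'])
bot.move_gripper(40);p('open')
bot.line_to([599.3,237.3,320],200);bot.pause(.15);shot('wrist','w5');p('up')
bot.move_ptp([470,-262,230],down(177));bot.pause(.2);shot('wrist','w6');shot('scene','s6');shot('top','t6');p('rack')
crop('t6',220,140,320,230,8,'c6'); crop('w5',230,80,430,230,4,'w5c')
```

```text
open 9.97 [599.3  237.86 191.02] [-0.33 -0.32 -0.18] [-0.07  0.02 -0.02] 39.906926071955894
up 10.97 [598.86 237.08 318.38] [-0.15  0.31  0.46] [-0.07 -0.04  0.03] 39.76076326890112
rack 13.39 [ 470.18 -261.82  230.01] [ 0.65 -0.21  0.52] [ 0.06 -0.2   0.04] 39.896832591745515
```

View pics/c6.png

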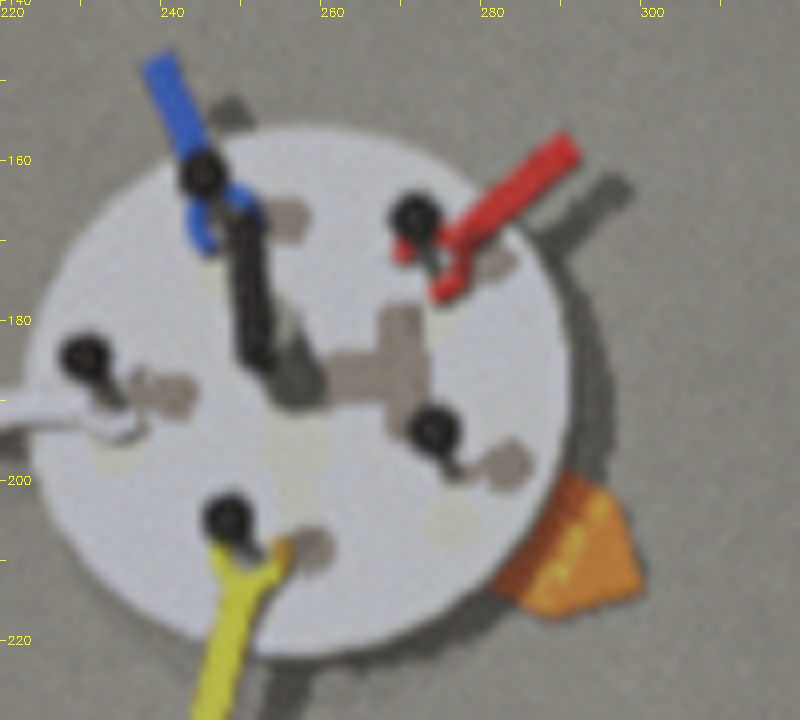

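View pics/w5c.png

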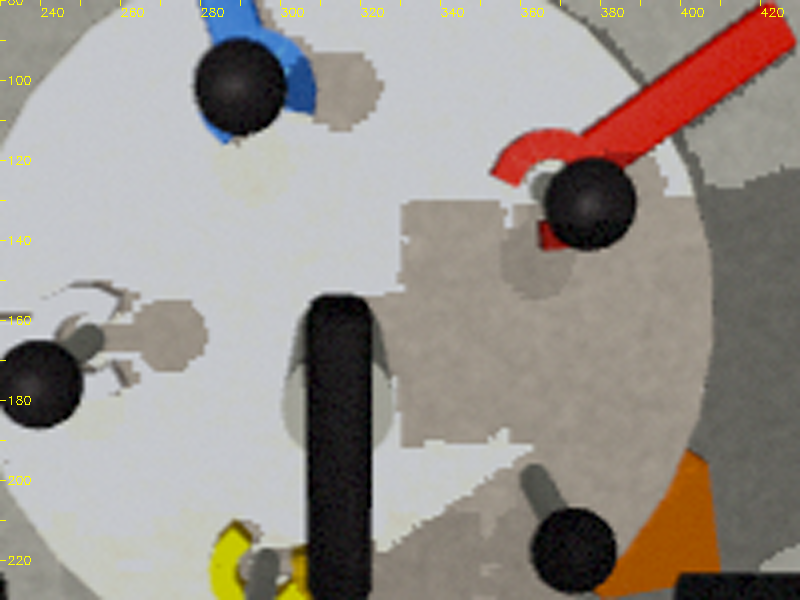

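View pics/w6.png

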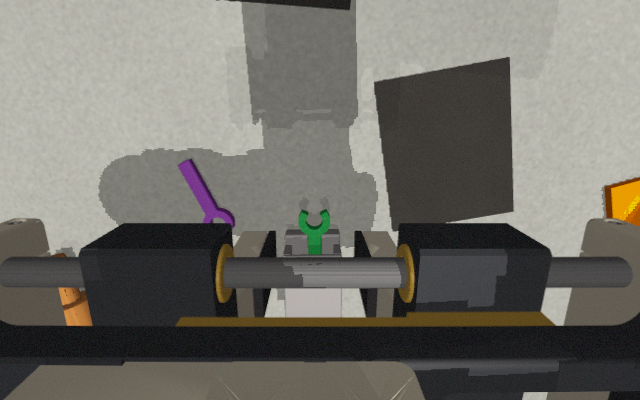

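Run:
```python
from h import *
np.set_printoptions(precision=2,suppress=True)
T=np.load('pics/w5.npy');C=cam('wrist',T)
B=np.array([onz(C,[p],131)[0] for p in [(237.2,175.5),(287,101.5),(374.3,130.5),(370.2,217)]])
off=np.deg2rad([216,144,72,0])
f=lambda p:np.concatenate([B[:,0]-p[0]-80*np.cos(p[2]+off),B[:,1]-p[1]-80*np.sin(p[2]+off)])
r=least_squares(f,[598,238,-2.15]);print('wrist axis',r.x[:2],np.rad2deg(r.x[2]),r.fun)
e=np.array([*(r.x[:2]-[599.3,237.2]),0])@T[:3,:3];print('err in tool frame',e)
t=cam('top');
B=np.array([onz(t,[p],131)[0] for p in [(228.9,184.6),(243.7,161.7),(270.7,166.9),(273,193.7),(247.3,204.8)]])
off=np.deg2rad([216,144,72,0,288])
r=least_squares(f,[598,238,-2.15]);print('top axis',r.x[:2],np.rad2deg(r.x[2]),r.fun)
crop('w6',250,180,390,260,5,'w6c');crop('s6',215,280,305,350,8,'s6c')
```

```text
wrist axis [599.16 239.89] -123.15412108478772 [ 0.07 -0.29 -0.05  0.27 -0.49 -0.11  0.16  0.44]
err in tool frame [-0.01 -2.69 -0.  ]
top axis [599.05 242.4 ] -122.86573845874649 [ 0.43  0.02  0.46 -0.53 -0.38  1.16  0.35 -0.71 -0.35 -0.44]
```

View pics/w6c.png

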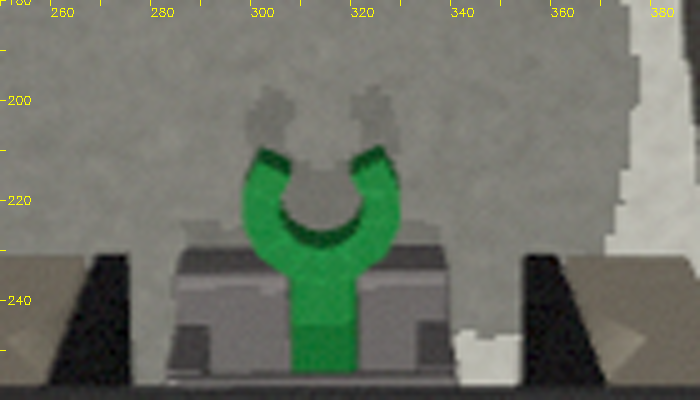

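View pics/s6c.png

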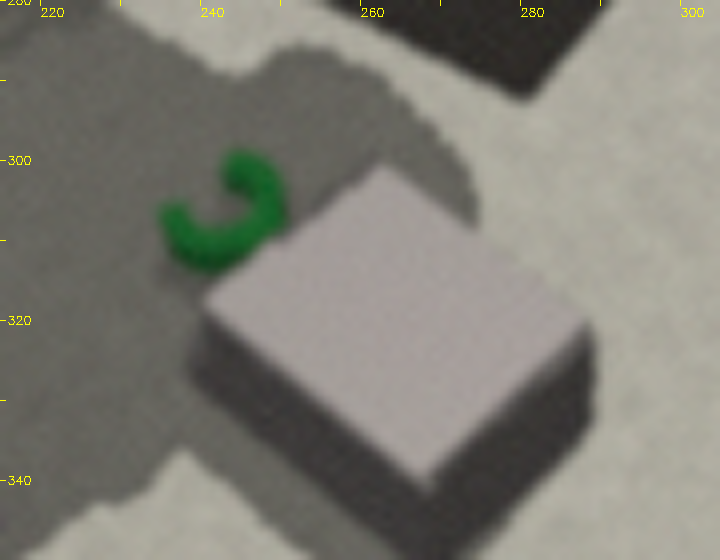

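Run:
```python
from h import *
np.set_printoptions(precision=2,suppress=True)
T=np.load('pics/w6.npy');C=cam('wrist',T);y=T[:3,1]
p=onz(C,[(314.2,220.5),(314.5,246),(307.6,246),(321.4,246),(298.4,219),(330,219)],32);print(p+2.8*y); d=p[1]-p[0];print(np.rad2deg(np.arctan2(d[1],d[0])))
f=onz(C,[(286,233.5),(336.5,233.5)],20)+2.8*y;print('floor edge',f)
# floor: front edge top corners
print(tri([(C,(314.2,220.5)),(cam('scene'),(241.3,305.5))]),tri([(C,(314.2,220.5)),(cam('scene'),(241.3,305.5)),(cam('top'),(397.3,203))]))
```

```text
[[ 523.76 -262.19   32.  ]
 [ 555.08 -263.48   32.  ]
 [ 554.67 -271.51   32.  ]
 [ 555.49 -255.45   32.  ]
 [ 521.04 -280.07   32.  ]
 [ 522.88 -244.12   32.  ]]
-2.3601842495875776
floor edge [[ 542.49 -296.88   20.  ]
 [ 545.56 -236.77   20.  ]]
(array([ 523.4 , -266.37,   30.53]), [array([-1.2, -0.5]), array([ 0.6, -0.3])]) (array([ 523.12, -263.42,   27.43]), [array([ 1.3, -1.8]), array([ 1.6, -0.4]), array([ 1.3, -0. ])])
```

The tag eye is at (523,−262), axis −2.4°. The measured widths of 36 and 16 mm confirm the height. Next: grip the eye, draw it out and lift.

Run:
```python
from h import *
np.set_printoptions(precision=2,suppress=True)
def p(n):
    s=bot.read_state();print(n,round(s['t'],2),s['tcp_pos'],s['contact_force'],s['width'])
bot.move_gripper(62,force=20)
bot.line_to([521.5,-262.2,60],220,ori=down(177.4));bot.pause(.1);shot('wrist','w7')
bot.line_to([521.5,-262.2,22],80);bot.pause(.1);p('dn')
bot.move_gripper(30,force=20);bot.pause(.2);p('grip');shot('wrist','w8')
crop('w7',220,150,420,300,4,'w7c')
```

```text
dn 15.85 [ 521.92 -262.31   22.46] [-0.48 -0.39  0.36] 62.239433620402146
grip 16.61 [ 521.52 -262.21   22.03] [-0.5  -0.33  1.77] 35.6893387401436
```

View pics/w7c.png

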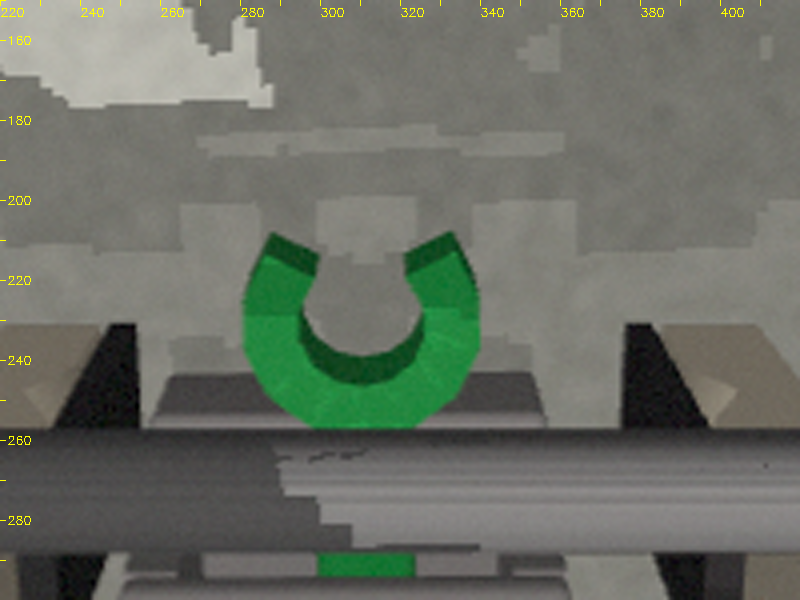

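View pics/w8.png

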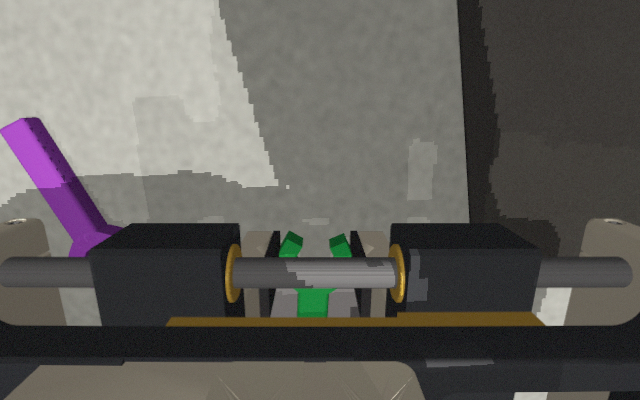

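The eye sits evenly between the pads (width 35.7 mm, near (315,240)). Now the draw.

Run:
```python
from h import *
np.set_printoptions(precision=2,suppress=True)
def p(n):
    s=bot.read_state();print(n,round(s['t'],2),s['tcp_pos'],s['contact_force'],s['width'])
d=np.array([-np.cos(np.deg2rad(2.8)),np.sin(np.deg2rad(2.8)),0])
q=np.array([521.5,-262.2,22.3])+d*68
bot.line_to(q,70);p('drawn')
q[2]=95;bot.line_to(q,120);bot.pause(.2);p('up')
shot('wrist','w9');shot('scene','s9');shot('top','t9');crop('s9',140,200,320,350,4,'s9c')
```

```text
drawn 17.78 [ 454.1  -258.94   22.34] [-0.08  0.69 -1.22] 35.61689773678009
up 18.74 [ 453.07 -258.76   94.12] [-0.66  0.54  0.21] 35.54512232409376
```

View pics/s9c.png

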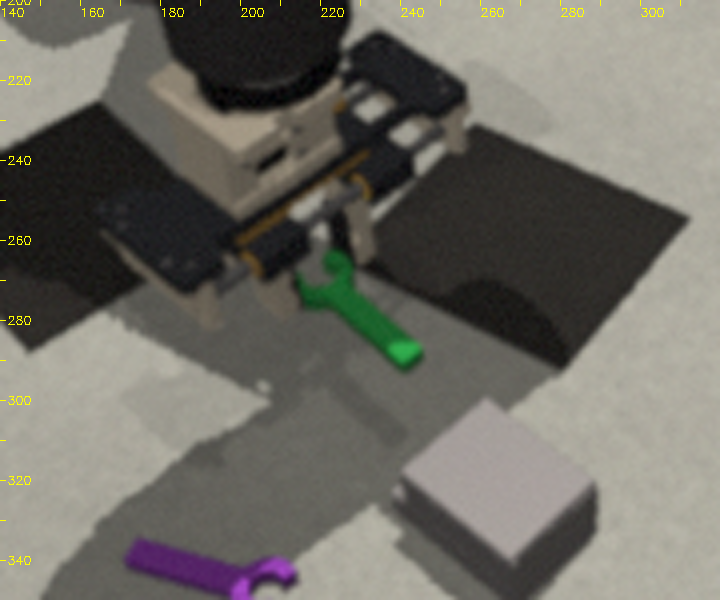

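View pics/w9.png

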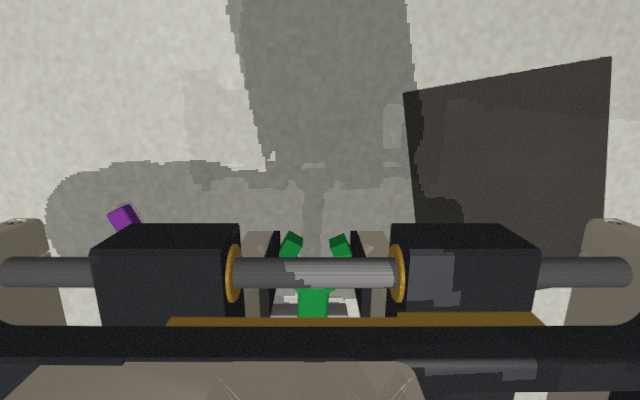

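Run:
```python
from h import *
for z in (104,94,84,74,64,54): print(z,proj(cam('scene'),[[538.5,-263,z],[454.5,-259,104]]).round(1).tolist())
s=cam('scene');t=cam('top')
print(onz(s,[(256,231),(308.5,254),(281,292.5),(223,264)],3).mean(0),onz(t,[(329,206),(370,199),(380.5,246.5),(340,254.5)],3).mean(0))
```

```text
104 [[243.9, 287.0], [219.2, 267.8]]
94 [[244.4, 290.0], [219.2, 267.8]]
84 [[244.9, 292.9], [219.2, 267.8]]
74 [[245.5, 295.7], [219.2, 267.8]]
64 [[246.0, 298.5], [219.2, 267.8]]
54 [[246.5, 301.3], [219.2, 267.8]]
[ 451.14801808 -109.7627201     3.        ] [ 451.70061254 -103.27856116    3.        ]
```

The tag hangs level, with its tab end at scene (242,287) against a predicted (244,287). Now I'll lay it on the mat.

Run:
```python
from h import *
np.set_printoptions(precision=2,suppress=True)
def p(n):
    s=bot.read_state();print(n,round(s['t'],2),s['tcp_pos'],s['contact_force'],s['width'],s['joint_pos'][5])
e=[420,-112]
print(bot.solve_ik([*e,5],down(-171.5)))
bot.line_to([*e,70],180,ori=down(-171.5));bot.pause(.1);p('above')
bot.line_to([*e,12],100);bot.line_to([*e,5.3],20);bot.pause(.2);p('low')
z=5.3
while bot.read_state()['contact_force'][2]<1.5 and z>4.2:
    z-=.4;bot.line_to([*e,z],10);bot.pause(.1);p(z)
bot.move_gripper(60);bot.pause(.1);p('open')
bot.line_to([*e,60],150)
u=np.array([np.cos(np.deg2rad(8.5)),np.sin(np.deg2rad(8.5))])
bot.line_to([*(np.array(e)+0*u),150],200);bot.pause(.2);shot('wrist','w10');shot('scene','s10');shot('top','t10');p('end')
```

```text
[ 0.2   0.26 -0.78 -0.   -0.54 -1.62]
above 19.99 [ 420.3  -112.52   70.08] [ 0.39  0.19 -0.73] 35.29048406145386 -1.618576285322384
low 21.41 [ 420.01 -111.97    5.35] [0.21 0.54 0.33] 35.82624833808815 -1.6188054178884599
4.8999999999999995 21.76 [ 420.07 -112.      5.07] [-0.45 -0.44  6.11] 35.474484136143346 -1.618847078440425
open 22.52 [ 420.01 -111.99    4.88] [ 0.02 -0.56 -0.25] 60.12485954325242 -1.61884472428366
end 23.98 [ 419.67 -112.05  149.36] [-0.6   0.4   0.08] 59.209032399413 -1.6188072867659147
```

View pics/w10.png

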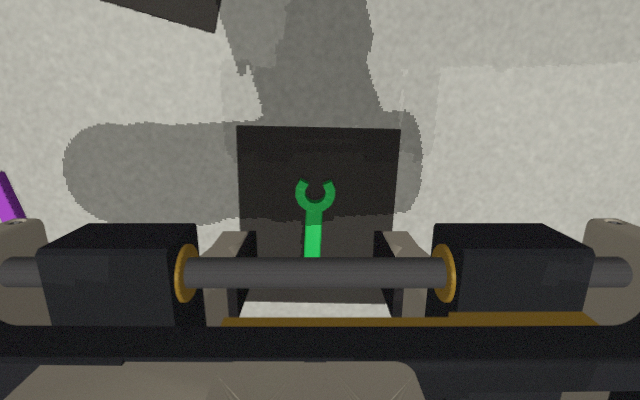

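View pics/s10.png

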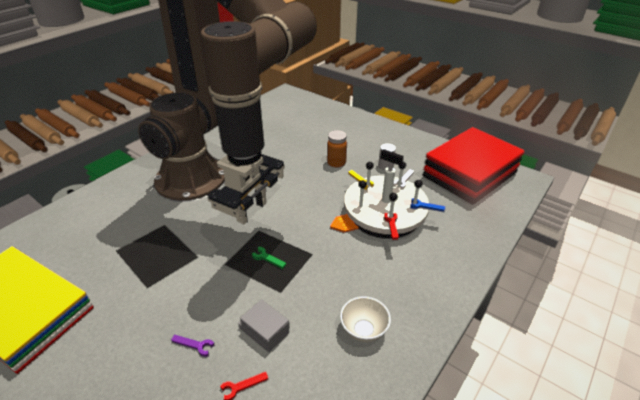

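Run:
```python
from h import *
crop('w10',265,165,365,265,6,'w10c')
```

```text
(no output)
```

View pics/w10c.png

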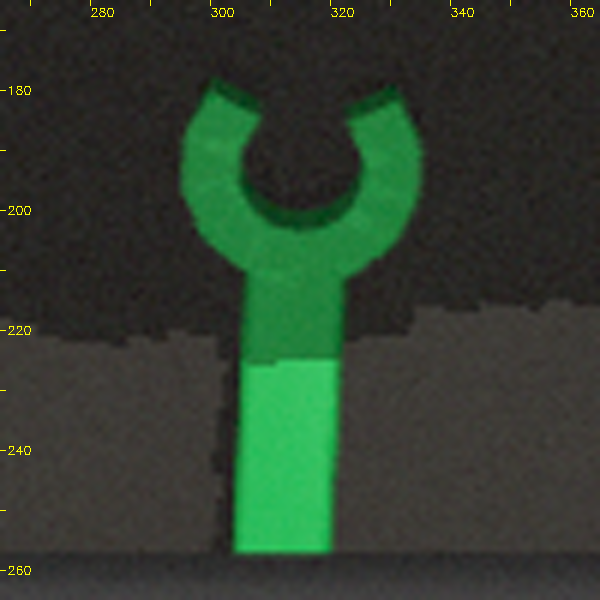

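Run:
```python
from h import *
np.set_printoptions(precision=2,suppress=True)
T=np.load('pics/w10.npy');C=cam('wrist',T)
p=onz(C,[(315.2,193),(314.2,215),(312,255)],15);d=p[2]-p[0];d1=p[2]-p[1];print(p,np.rad2deg(np.arctan2(d[1],d[0])),np.rad2deg(np.arctan2(d1[1],d1[0])), np.linalg.norm(d))
a=np.array([*(p[0,:2]-[420,-112]),0])
print('eye off in tool',a@T[:3,:3], 'yaw tool',R.from_matrix(T[:3,:3]).as_euler('zyx',degrees=True))
q=onz(C,[(295,193),(335.3,193),(306,215),(322.3,215),(304,255),(320,255)],15);print(np.linalg.norm(np.diff(q,axis=0)[::2],axis=1))
```

```text
[[ 423.59 -110.87   15.  ]
 [ 444.59 -108.68   15.  ]
 [ 484.84 -104.85   15.  ]] 5.614426849059561 5.436072383737429 61.548675302993715
eye off in tool [-3.71  0.59 -0.01] yaw tool [171.51  -0.14 179.98]
[36.83 15.16 15.39]
```

Run:
```python
from h import *
np.set_printoptions(precision=2,suppress=True)
crop('w4',250,170,380,270,6,'w4c');crop('w8',235,210,395,320,5,'w8c')
# predicted px for tool pts y=0
C=cam('wrist',np.eye(4))
for P in ([32,0,-25],[20,0,-25],[32,0,0],[8,0,-8],[10,9.5,0],[10,-9.5,0]): print(P,proj(C,[P]))
T=np.load('pics/w7.npy');C=cam('wrist',T);p=onz(C,[(281,233),(340,233),(310.5,233)],32);q=np.c_[p,np.ones(3)]@np.linalg.inv(T).T;print(q)
```

```text
[32, 0, -25] [[313.55 200.65]]
[20, 0, -25] [[313.6  227.63]]
[32, 0, 0] [[313.84 187.08]]
[8, 0, -8] [[313.82 238.73]]
[10, 9.5, 0] [[332.53 229.13]]
[10, -9.5, 0] [[295.26 229.12]]
[[ -3.55 -20.13  29.61   1.  ]
 [ -3.53  15.7   29.6    1.  ]
 [ -3.54  -2.21  29.6    1.  ]]
```

View pics/w4c.png

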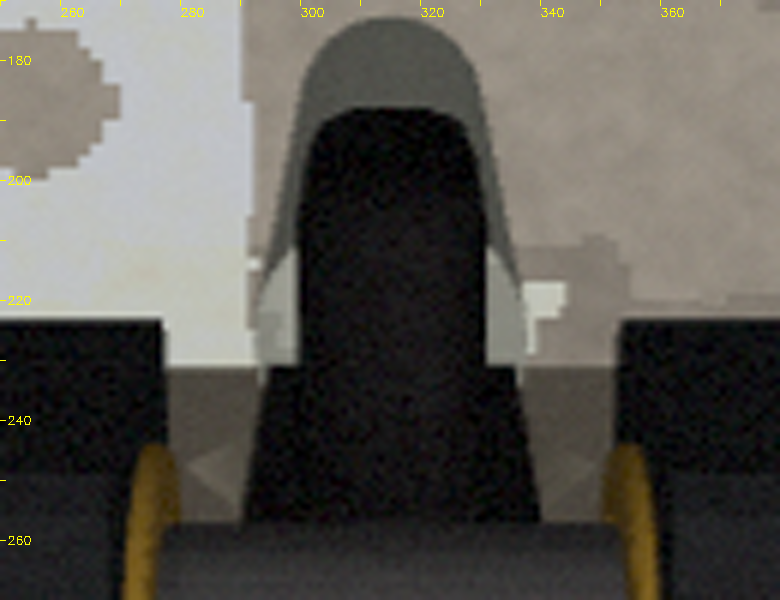

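View pics/w8c.png

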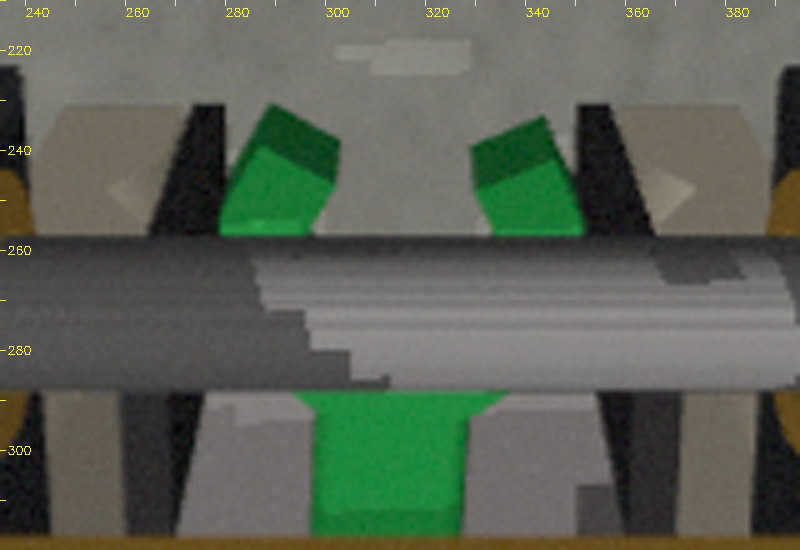

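Run:
```python
from h import *
np.set_printoptions(precision=2,suppress=True)
for f,a in (('w3',-69.2),('w4',2.8)):
    T=np.load(f'pics/{f}.npy');C=cam('wrist',T)
    B=np.array([onz(C,[p],131)[0] for p in [(200,212),(276,97.5),(413.5,144)]])
    off=np.deg2rad([144,72,0])+(0 if f=='w3' else np.deg2rad(72))
    g=lambda p:np.concatenate([B[:,0]-p[0]-80*np.cos(p[2]+off),B[:,1]-p[1]-80*np.sin(p[2]+off)])
    r=least_squares(g,[598,238,-2.15]);print(f,'axis',r.x[:2],np.rad2deg(r.x[2]),r.fun,T[:3,3])
    print(np.array([*(r.x[:2]-T[:2,3]),0])@T[:3,:3])
crop('w4',180,70,450,240,3,'w4d')
```

```text
w3 axis [598.94 237.31] -123.26871670956626 [-0.13  0.11  0.02 -0.1  -0.01  0.1 ] [599.47 237.71 190.89]
[0.19 0.64 0.  ]
w4 axis [599.3  236.83] -123.53564515706778 [ 0.03  0.06 -0.08 -0.13  0.07  0.05] [599.14 237.35 190.92]
[0.14 0.53 0.  ]
```

View pics/w4d.png

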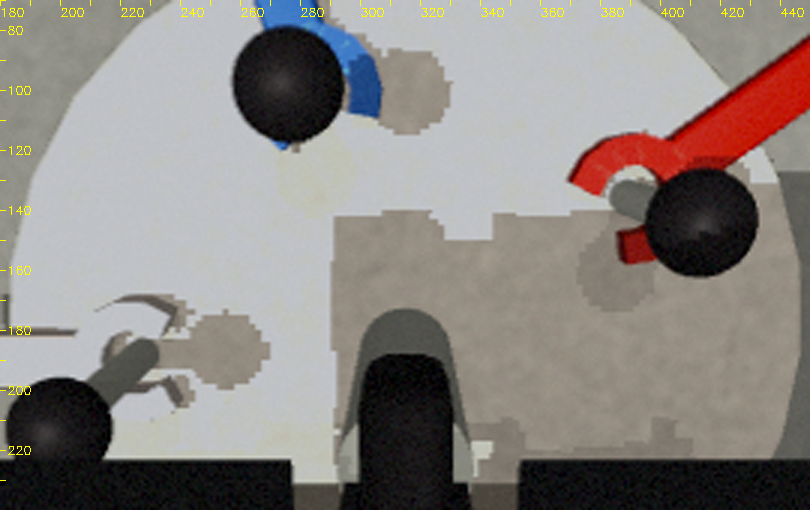

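The check shows the wrist camera is good, with a steady +0.6 mm bias along tool y. My earlier "bias" came from misreading the tick labels. The tag turned about 3° in the jaws when gripped, because its eye was 2.8 mm off centre. It now lies at yaw 5.5° with the tab point at (491.3,−104.8). I'll grip it there.

Run:
```python
from h import *
np.set_printoptions(precision=2,suppress=True)
def p(n):
    s=bot.read_state();print(n,round(s['t'],2),s['tcp_pos'],s['contact_force'],s['width'],s['joint_pos'][5])
bot.move_gripper(44,force=30)
bot.line_to([491.3,-104.8,70],200,ori=down(-174.5));bot.pause(.3);shot('wrist','w11');p('above')
crop('w11',215,120,415,265,4,'w11c')
```

```text
above 25.57 [ 491.35 -104.78   70.82] [-0.16 -0.14 -0.24] 43.92616631717205 -1.6563379913537002
```

View pics/w11c.png

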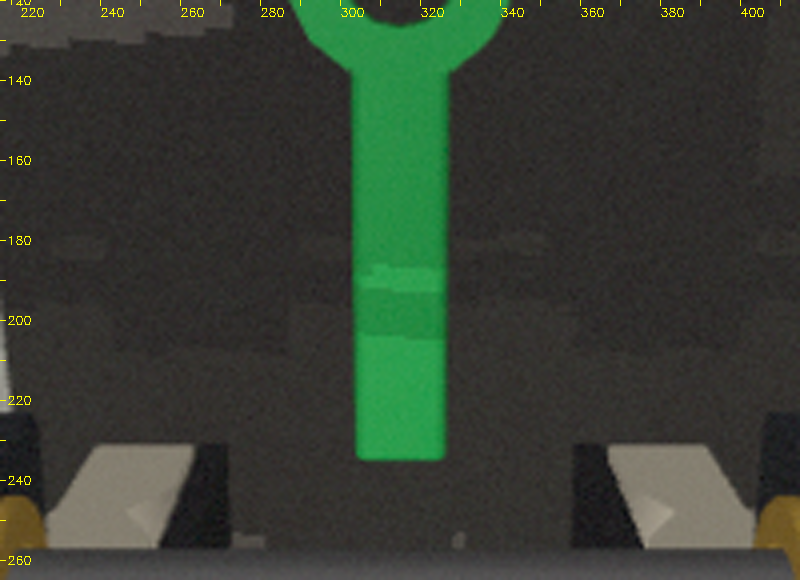

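Run:
```python
from h import *
np.set_printoptions(precision=2,suppress=True)
T=np.load('pics/w11.npy');C=cam('wrist',T)
p=onz(C,[(315,234.8),(315,140),(314.9,138)],15);print(np.c_[p,np.ones(3)]@np.linalg.inv(T).T)
```

```text
[[-15.05   0.5   56.     1.  ]
 [ 50.01   0.53  55.88   1.  ]
 [ 51.28   0.46  55.88   1.  ]]
```

Run:
```python
from h import *
np.set_printoptions(precision=2,suppress=True)
def p(n):
    s=bot.read_state();print(n,round(s['t'],2),s['tcp_pos'],s['contact_force'],s['width'],s['joint_pos'][5])
bot.line_to([491.3,-104.8,5.2],100);bot.pause(.2);p('dn')
bot.move_gripper(10,force=30);bot.pause(.2);p('grip')
bot.line_to([491.3,-104.8,130],150);bot.pause(.2);p('up');shot('wrist','w12')
# over the start: post at (555.6,170.6), outward -123.4
u=np.array([np.cos(np.deg2rad(-123.4)),np.sin(np.deg2rad(-123.4))])
q=np.array([555.6,170.6])+u*(69+60)
print(q,bot.solve_ik([*q,130],down(56.6)))
bot.move_ptp([*q,130],down(56.6));bot.pause(.4);p('stand');shot('wrist','w13');shot('scene','s13');shot('top','t13')
crop('s13',280,150,440,270,5,'s13c')
```

```text
dn 26.57 [ 491.74 -104.73    5.79] [ 1.03  0.12 -0.46] 44.45630354839353 -1.6564146751371678
grip 27.34 [ 491.33 -104.8     5.24] [-0.99 -0.29  1.44] 15.485006906454629 -1.6564250526111988
up 28.52 [ 490.81 -104.86  129.09] [-0.3  -0.52  0.22] 15.837107647686564 -1.6563846443480852
[484.59  62.9 ] [ 0.53  0.14 -0.52  0.   -0.91  2.03]
stand 32.06 [484.57  62.86 129.98] [-0.09 -0.13 -0.84] 15.710665750159679 2.026158710196879
```

View pics/w13.png

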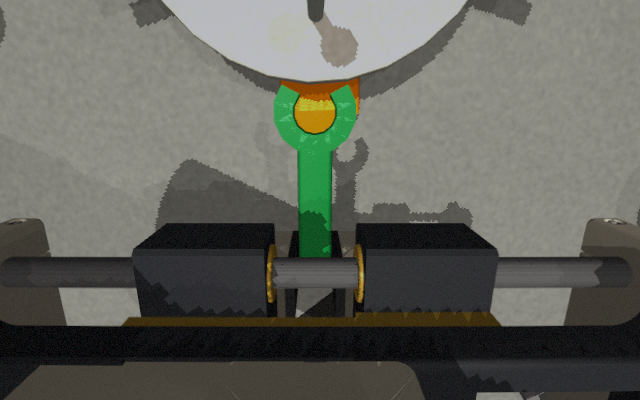

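View pics/s13c.png

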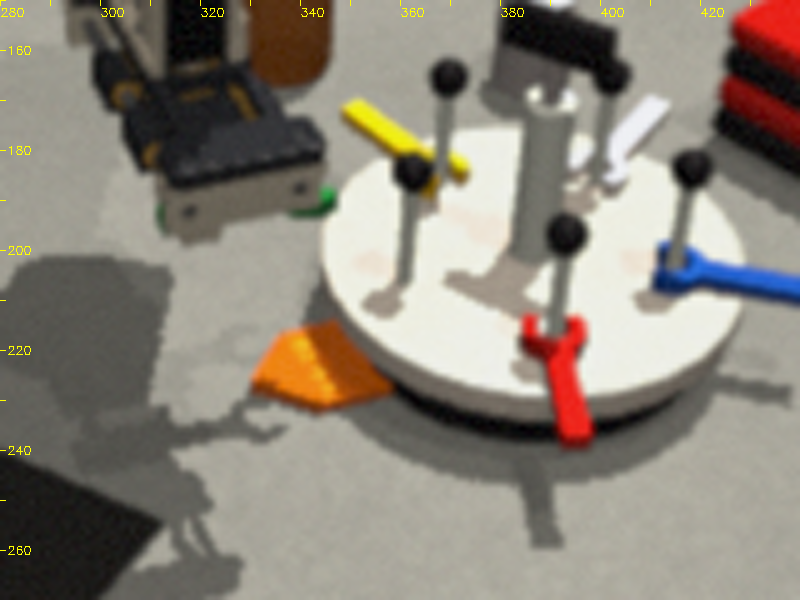

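Run:
```python
from h import *
crop('w13',255,0,395,160,5,'w13c')
```

```text
(no output)
```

View pics/w13c.png

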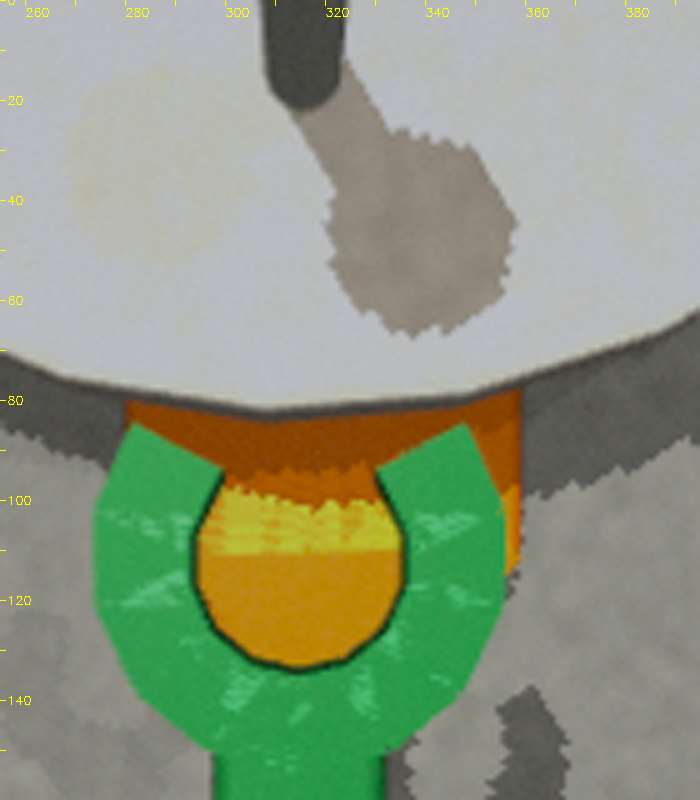

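Run:
```python
from h import *
np.set_printoptions(precision=2,suppress=True)
T=np.load('pics/w13.npy');C=cam('wrist',T);Ti=np.linalg.inv(T)
def tf(p): return np.c_[p,np.ones(len(p))]@Ti.T
print('post',onz(C,[(315.8,15.5)],55),tf(onz(C,[(315.8,15.5)],55)))
p=onz(C,[(273.6,110),(356,110),(314.8,111)],139.8);print('eye',tf(p),p)
p=onz(C,[(314.8,150),(314.8,112)],139.8);print(tf(p)-0)
```

```text
post [[555.74 169.33  55.  ]] [[128.06   0.79  74.98   1.  ]]
eye [[ 69.74 -17.95  -9.82   1.  ]
 [ 69.72  17.92  -9.82   1.  ]
 [ 69.31  -0.02  -9.82   1.  ]] [[507.99 130.96 139.8 ]
 [537.92 111.2  139.8 ]
 [522.71 120.73 139.8 ]]
[[52.36 -0.03 -9.82  1.  ]
 [68.88 -0.02 -9.82  1.  ]]
```

The tag is level (eye 35.9 mm wide at the assumed height). The post is 0.8 mm off the eye's line in tool y and 58.8 mm ahead. I'll descend, slide partway and look.

Run:
```python
from h import *
np.set_printoptions(precision=2,suppress=True)
def p(n):
    s=bot.read_state();print(n,round(s['t'],2),s['tcp_pos'],s['contact_force'],s['width'])
a=np.deg2rad(56.6);x=np.array([np.cos(a),np.sin(a)]);y=np.array([np.sin(a),-np.cos(a)])
q=np.array([484.59,62.9])+.7*y
bot.line_to([*q,75],120);bot.line_to([*q,59],50);p('low')
bot.line_to([*(q+x*28),59],60);bot.pause(.3);p('part');shot('wrist','w14');shot('scene','s14')
crop('w14',235,0,395,160,5,'w14c')
crop('s14',280,150,440,270,5,'s14c')
```

```text
low 33.28 [485.02  62.41  58.78] [ 0.2   0.47 -0.34] 15.313010472112161
part 34.2 [500.5   85.72  59.05] [ 1.11  0.19 -1.07] 15.761793962806303
```

View pics/w14c.png

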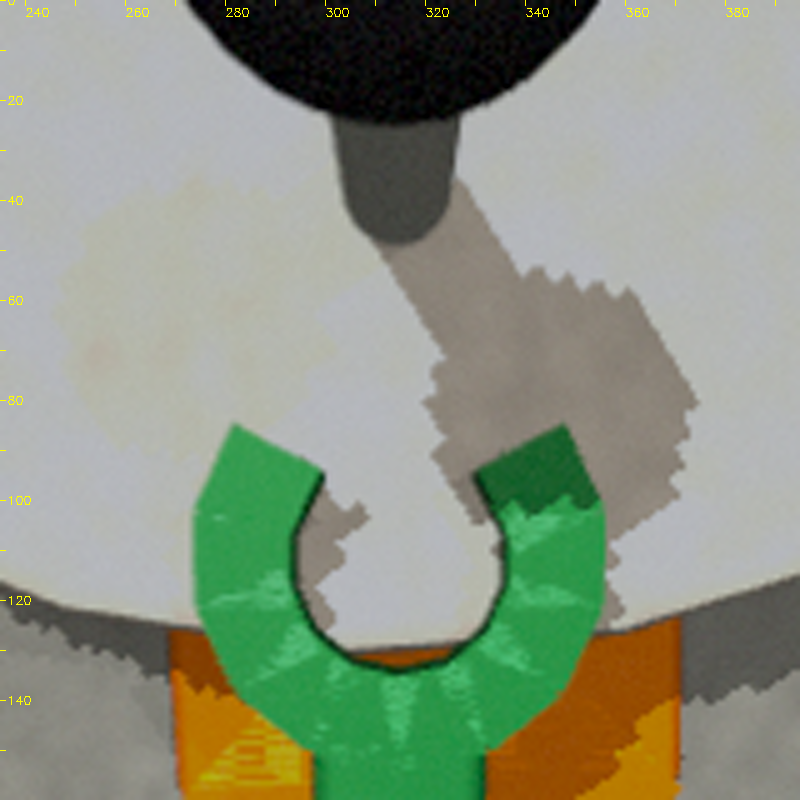

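View pics/s14c.png

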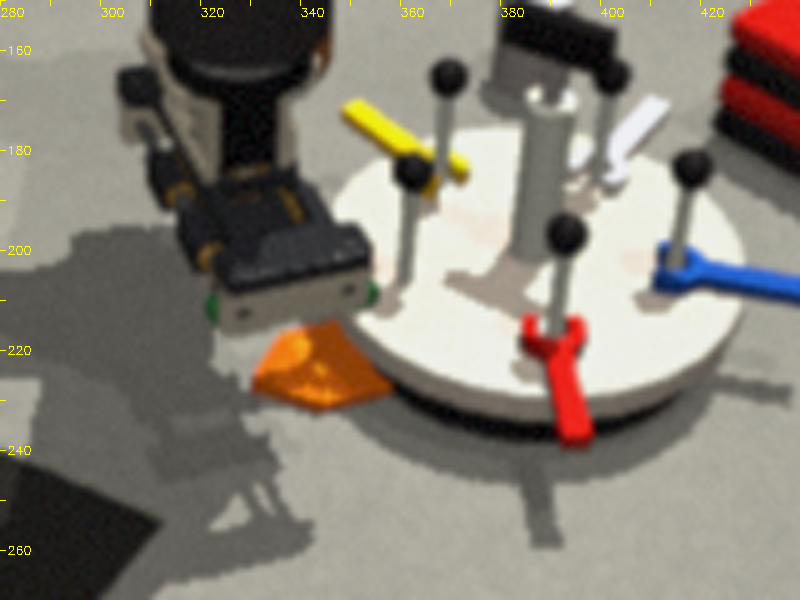

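Run:
```python
from h import *
np.set_printoptions(precision=2,suppress=True)
def p(n):
    s=bot.read_state();print(n,round(s['t'],2),s['tcp_pos'],s['contact_force'],s['width'])
T=np.load('pics/w14.npy');C=cam('wrist',T);Ti=np.linalg.inv(T)
f=np.c_[onz(C,[(314.2,48.9)],55),1]@Ti.T;e=np.c_[onz(C,[(315,111)],68.9),1]@Ti.T;print('post front',f,'eye',e)
rem=f[0,0]+5-e[0,0];print('remaining',rem)
a=np.deg2rad(56.6);x=np.array([np.cos(a),np.sin(a)]);y=np.array([np.sin(a),-np.cos(a)])
q=np.array([484.59,62.9])+.4*y
if 26<rem<36:
    for d in (10,18,24,28,rem):
        bot.line_to([*(q+x*(28+d)),59],50);p(d)
        if np.hypot(*bot.read_state()['contact_force'][:2])>8: print('contact');break
    bot.pause(.3);p('in');shot('wrist','w15');shot('scene','s15');shot('top','t15')
    crop('w15',235,0,395,160,5,'w15c')
```

```text
post front [[96.64 -0.25  4.05  1.  ]] eye [[69.31  0.07 -9.85  1.  ]]
remaining 32.331079830578744
10 34.65 [506.09  94.77  58.94] [-1.52  0.37 -0.45] 15.812159380356679
18 34.96 [510.43 101.39  58.95] [ 0.34  0.51 -0.33] 15.578885786304467
24 35.23 [513.74 106.32  58.99] [-0.73 -0.67 -0.22] 15.745419642604618
28 35.48 [515.87 109.59  59.  ] [ 0.62  0.17 -0.16] 15.33363416715522
32.331079830578744 35.73 [518.31 113.25  59.02] [ 0.48 -0.33  0.47] 15.619016611766977
in 36.02 [518.09 113.    59.01] [-0.03  0.12 -0.81] 15.140543310381672
```

View pics/w15.png

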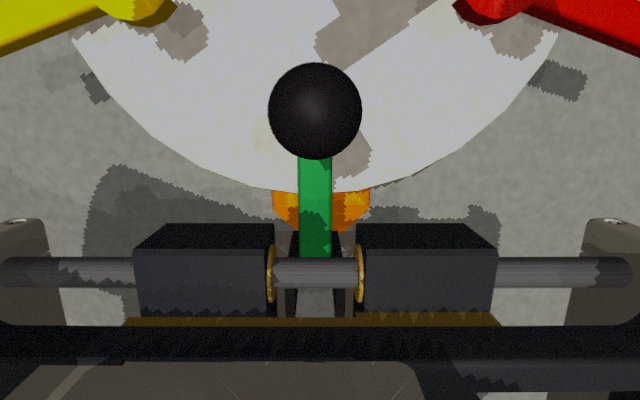

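The ball, at (315,111), hides the eye exactly where the eye sits in the hand, and no contact force shows. I'll lower it to the disc and release.

Run:
```python
from h import *
np.set_printoptions(precision=2,suppress=True)
def p(n):
    s=bot.read_state();print(n,round(s['t'],2),s['tcp_pos'],s['contact_force'],s['width'])
c=np.array([517.9,112.9]);z=59.
while z>55.4:
    z-=.4;bot.line_to([*c,z],10);bot.pause(.08)
    if bot.read_state()['contact_force'][2]>2.0: break
p(('low',z))
bot.move_gripper(34);bot.pause(.2);p('open')
bot.line_to([*c,100],60)
a=np.deg2rad(56.6);x=np.array([np.cos(a),np.sin(a)])
bot.line_to([*(c-90*x),200],200);bot.pause(.2);shot('wrist','w16');shot('scene','s16');shot('top','t16');p('away')
crop('s16',280,150,440,270,5,'s16c');crop('t16',220,140,320,230,8,'t16c')
```

```text
('low', 56.60000000000001) 38.17 [518.05 112.84  56.88] [-1.18 -1.63  6.3 ] 15.5607319561876
open 38.96 [517.93 112.92  56.58] [-0.01 -0.43  0.56] 34.20935189216025
away 41.01 [468.32  37.94 199.35] [ 0.63 -0.04 -0.04] 33.87094027810343
```

View pics/s16c.png

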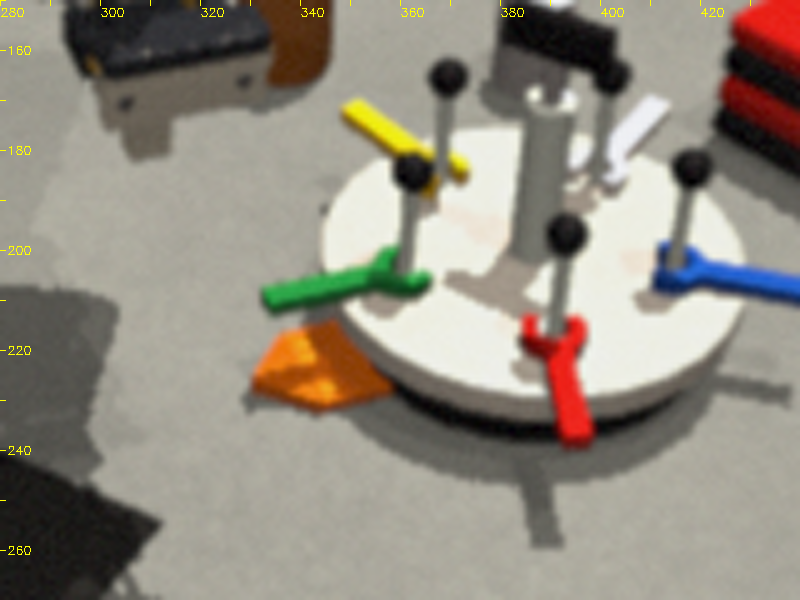

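View pics/t16c.png

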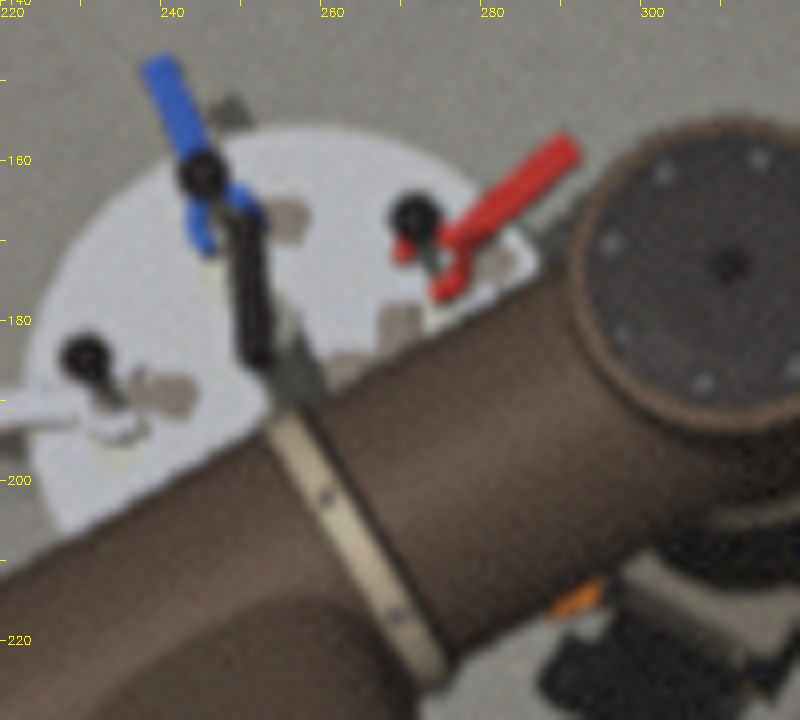

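View pics/w16.png

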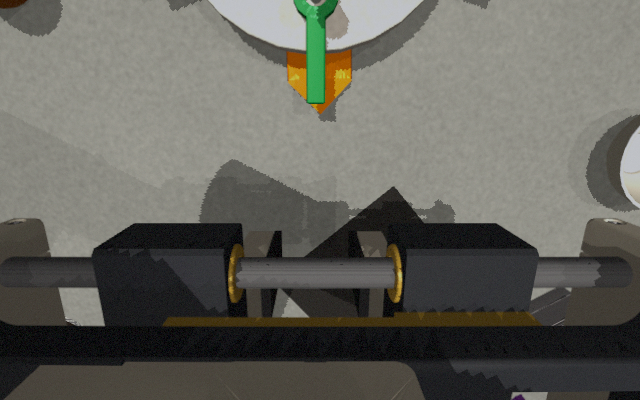

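View pics/s16.png

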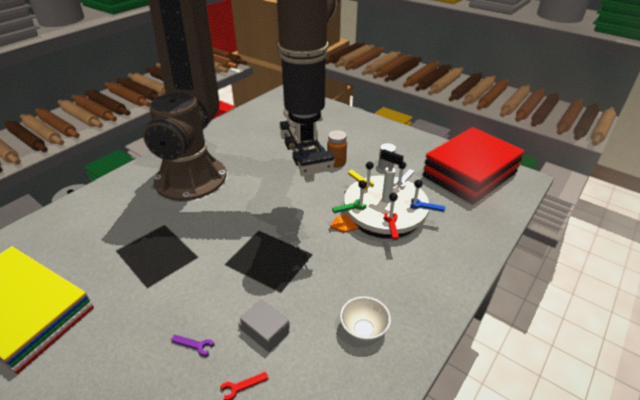

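Run:
```python
from h import *
a=cv2.imread('pics/scene0.png').astype(int);b=cv2.imread('pics/s16.png').astype(int)
for n,(x0,y0,x1,y1) in dict(jar=(325,130,350,168),bowl=(338,297,393,351),tin=(380,143,388,165)).items():
    print(n,np.abs(a-b)[y0:y1,x0:x1].mean())
```

```text
jar 23.698245614035088
bowl 9.433333333333334
tin 35.640151515151516
```

Run:
```python
from plant import bot
print(bot.close_job(), bot.read_state()['t'])
```

```text
the job is handed in; nothing more can be done
the job is handed in; nothing more can be done
```

The job is done and handed in, at about 41 s on the robot's clock. The empty post now stands at the front over the orange pointer, and the green tag lies flat on the disc around it.

- **Carousel:** I turned the stand by its handle +72° (one click) and let go. The post's direction measured −123.4°, and the last scene picture shows the post still at the front.
- **Tag:** I drew it 68 mm out of the rack by its eye and lifted it. I laid it on the left-hand mat, let go, and took it again by the tab about 69 mm from the eye. I then slid it onto the post with no side force I could measure.
- **Fit:** The tag touched down at the disc's height, at 56.9 mm with about 6 N. The last scene and wrist pictures show it flat, its eye round the post and its tab outward over the pointer. The gripper is well clear.
- **Bystanders:** By eye, the jar at scene (337,149) and bowl at (365,323) are where they were. The tin shows at its place but is partly hidden behind the handle. My pixel comparison of the three was no use, because the arm, its shadow and the turned handle changed those patches.

**What disagreed along the way:**
- I misread tick labels on early crops by about 3 px, so my first stand and rack positions were roughly 3 mm off. Gripping the handle and closer pictures put this right.
- Because of that, the tag turned about 3° in the jaws at the first grip. I measured that on the mat and allowed for it.
- The arm hid the front post in the last top view, so the final check rests on the scene and wrist pictures.

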